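Find the soft foot under the mixer's base plate and shim it

TASK

The base plate under the vortex mixer rocks because one of its four feet is soft. With the fingertips, press down on the plate's corners in turn until you find the one that gives under the finger, then press the orange shim tab of that corner down flat; leave the other three tabs raised, so that the plate ends level and firm. Only press: do not lift or shift the plate, and leave the other things on the desk where they are.

Things in the scene. Friction and masses are not known exactly. Their poses are not given: they have to be found in the camera images.
- plate: Aluminium base plate, 164 x 136 x 10 mm, with a flat lug at each corner (two on its left side, two on its right) and a white domed vortex mixer, 100 mm across and 67 mm high, screwed to its middle. It lies loose on four feet, its top 45 mm above the desk; about 1.7 kg. Origin: middle of its underside; z up, x from its near to its far edge, y to its left.
- mat: Black rubber mat, 262 x 262 x 3 mm, fixed to the desk under everything. Origin: on the desk under the middle of the plate; axes as those of the plate.
- corner_near_left (a point): Flush dark screw on top of the near left lug (34 mm long in x, ending 34 mm outward of it), over that corner's foot: press the corner here. Three feet are solid and do not give. One, a different one each run and alike to the eye, is soft: its corner starts to sink at about 2 N, is 3 mm down at about 5 N, and comes back when let go.
- tab_near_left (a point): Press the near left shim here: a fixed point 42 mm from the tab's pivot, 12 mm above the desk, where the tab's upper face is when flat. Orange tab, 17 x 62 x 4 mm, pointing from the lug's edge towards the plate's -x. Raised, its tip is about 50 mm above the desk; a push straight down here meets it near the tip; 2 to 10 N lays it flat and it stays. 18 mm from tab to plate side.
- corner_near_right (a point): Flush dark screw on top of the near right lug (34 mm long in x, ending 34 mm outward of it), over that corner's foot: press the corner here. Three feet are solid and do not give. One, a different one each run and alike to the eye, is soft: its corner starts to sink at about 2 N, is 3 mm down at about 5 N, and comes back when let go.
- tab_near_right (a point): Press the near right shim here: a fixed point 42 mm from the tab's pivot, 12 mm above the desk, where the tab's upper face is when flat. Orange tab, 17 x 62 x 4 mm, pointing from the lug's edge towards the plate's -x. Raised, its tip is about 50 mm above the desk; a push straight down here meets it near the tip; 2 to 10 N lays it flat and it stays. 18 mm from tab to plate side.
- corner_far_left (a point): Flush dark screw on top of the far left lug (34 mm long in x, ending 34 mm outward of it), over that corner's foot: press the corner here. Three feet are solid and do not give. One, a different one each run and alike to the eye, is soft: its corner starts to sink at about 2 N, is 3 mm down at about 5 N, and comes back when let go.
- tab_far_left (a point): Press the far left shim here: a fixed point 42 mm from the tab's pivot, 12 mm above the desk, where the tab's upper face is when flat. Orange tab, 17 x 62 x 4 mm, pointing from the lug's edge towards the plate's -x. Raised, its tip is about 50 mm above the desk; a push straight down here meets it near the tip; 2 to 10 N lays it flat and it stays. 18 mm from tab to plate side.
- corner_far_right (a point): Flush dark screw on top of the far right lug (34 mm long in x, ending 34 mm outward of it), over that corner's foot: press the corner here. Three feet are solid and do not give. One, a different one each run and alike to the eye, is soft: its corner starts to sink at about 2 N, is 3 mm down at about 5 N, and comes back when let go.
- tab_far_right (a point): Press the far right shim here: a fixed point 42 mm from the tab's pivot, 12 mm above the desk, where the tab's upper face is when flat. Orange tab, 17 x 62 x 4 mm, pointing from the lug's edge towards the plate's -x. Raised, its tip is about 50 mm above the desk; a push straight down here meets it near the tip; 2 to 10 N lays it flat and it stays. 18 mm from tab to plate side.
- shim_a (a joint): Angle of one of the four shim tabs, rad: 0 fully raised (35 degrees), 0.62 flat. Which corner it belongs to changes from run to run. Flat, its cam takes up the 3 mm under a soft corner, but lifts a sound corner by 3 mm and tilts the plate.
- shim_b (a joint): Angle of one of the four shim tabs, rad: 0 fully raised (35 degrees), 0.62 flat. Which corner it belongs to changes from run to run. Flat, its cam takes up the 3 mm under a soft corner, but lifts a sound corner by 3 mm and tilts the plate.
- shim_c (a joint): Angle of one of the four shim tabs, rad: 0 fully raised (35 degrees), 0.62 flat. Which corner it belongs to changes from run to run. Flat, its cam takes up the 3 mm under a soft corner, but lifts a sound corner by 3 mm and tilts the plate.
- shim_d (a joint): Angle of one of the four shim tabs, rad: 0 fully raised (35 degrees), 0.62 flat. Which corner it belongs to changes from run to run. Flat, its cam takes up the 3 mm under a soft corner, but lifts a sound corner by 3 mm and tilts the plate.
- ethanol_bottle: White bottle with a red cap, 52 x 52 x 124 mm; a bystander, origin under its middle.
- timer: White bench timer with three keys, 68 x 64 x 19 mm; a bystander, origin under its middle.
- screwdriver: Red-handled screwdriver, 147 mm long, lying; a bystander, origin under its middle.
- card_box: Flat orange card box, 62 x 88 x 14 mm; a bystander, origin under its middle.
- tip_box: Blue pipette-tip box with a clear lid, 68 x 112 x 71 mm; a bystander, origin under its middle.
- buffer_bottle: White bottle with a blue cap, 48 x 48 x 104 mm; a bystander, origin under its middle.

How it is judged:
By the outcome, as a careful person would: the job done as asked, in the order asked, and still so for the second after the job is handed in, with the robot touching nothing.
It also fails if it takes over 61 s, if anything falls off the work surface, if the arm or the gripper's body presses on something with over 40 N, if the wrist force passes 120 N, or if a joint passes its speed limit or range.

ROBOT

A 6-joint arm with a two-finger parallel gripper is mounted at the origin on a cart in front of the work surface, level with it; the furniture and walls round the work are solid. World frame = base frame: x ahead of the robot, y to its left, z up, the work surface at z = 0. Lengths are in m, angles in rad, forces in N, time in s.
With the tool pointing down it reaches from about 0.35 to 0.975 m from the base axis. Payload 4.9 kg.
Tool frame: the origin (TCP) lies on the mounting face of the last link; the fingertips stand 173 mm ahead of it and the grasp point (between the pads) lies 155 mm ahead of it; z points along the fingers, y is the direction in which the jaws open and shut (so a half turn about z gives the same grasp; the last joint's range is limited). The gripper opens to 85 mm and grips with 20 to 120 N. Pads are 22 mm wide; open, the fingers measure 114 mm over their backs; the gripper's body (76 mm by 85 mm) begins 54 mm behind the grasp point. The pads swing forward as they close: fully open they stand 13 mm farther back than shut.
Start: joints at [-1.442, 0.053, 1.613, -0, 1.476, -0.119], TCP at [0.153, -0.606, 0.405] pointing down, gripper open.
Joint ranges: [-3.01, 3.01], [-1.01, 2.22], [0.06, 2.58], [-1.02, 4.17], [0.09, 2.62], [-3.14, 3.14]. Speed limits (rad/s): [2.57, 2.57, 3.14, 3.14, 3.14, 3.14].

INTERFACE

Orientations are given as a rotation vector (axis times angle).
In Python, from station import ctrl gives the robot as it stands. The module is installed in compiled form; this text tells all that it offers.
- The arm moves only by the tool jog_arm, never from a script. Its argument "steps" is a list of rows, each a list of 2 entries, a list of its own where there are three numbers: the shift along the tool's x, y, z in cm, then the turn, a rotation vector about the tool's x, y, z in degrees. In form: [[[tx, ty, tz], [rx, ry, rz]], ...]. A call has 1 to 8 rows; each row shifts and turns the pose as measured when the row begins, along the tool's axes as they then stand; what a row does not reach is not made up. A row lasts 1/10 s, in which the tool goes at most 50 mm and 8.59 degrees, less where a joint would pass 70% of its speed; a pose out of reach is approached as far as the arm can. A call is refused whole if a number of a shift passes 5 or a number of a turn 8.59, either way. A call with a gripper value outside its range is refused whole. "fingers" is the gripper command: -1 is shut, 1 is fully open, values between are in proportion, set as the call begins (left out, the last holds). The fingers move at their own pace and stop on an object; "grip_force" is the grip in N (left out, the last holds). Time passes only in rows, so rows that do not move let the fingers close. It gives the time, the measured TCP pose, the force and the opening at its end, in the units of the state.
- ctrl.get_obs(): the state, without advancing time (a new reading comes with each control period).
- ctrl.get_image(name): name is "scene" or "top"; returns the picture (400x640x3 uint8, red, green, blue); there is no depth.
- ctrl.camera_info(name): a dict with "K" (3x3 intrinsics, pixels), "dist_coeffs" ([k1, k2, p1, p2, k3] as OpenCV has them; the pictures are not rectified), "camera_from_world" (4x4, takes a point from world to camera coordinates). Camera axes: x right, y up, looking along -z (the intrinsics and any distortion apply to the point x, -y, -z); pixel columns grow to the right and rows downward; lengths in m; the calibration is good to about 2 mm. A picture is of the moment at which its call begins. camera_info takes no time and is no camera call.
- ctrl.finish_job(): hands the job in, once; it reports no verdict.
The state is a dict: "t": time; "q": joint angles; "dq": joint speeds; "effort": joint torques, N m; "tool_pos": TCP position; "tool_rot": TCP orientation; "contact_force": force on the tool from outside, world axes, zero at the start; "wrist_torque": the same for the moment, N m; "opening": finger opening in m.
Only numpy, scipy, OpenCV 4.12 (cv2) and the standard library are available. Lean on these libraries where they do the work, as an engineer would, in place of code of your own. Each camera call takes 0.05 s, during which the arm holds its last target.

## Working session

There is one attempt and no reset: what is moved stays moved. The work goes in short steps, Python scripts to look and compute and a tool call to move; the robot and the scene stay as the last step left them, time stands still between calls to the robot, and variables do not carry over. Pictures are saved under pics/ and viewed, and the job is handed in when it is done.

Besides the shell and the picture viewer there is one more tool, called by a JSON object that holds its "op" and its "data", one argument or row to a line. jog_arm: Moves the arm, as the interface text tells. Its arguments: {"type":"object","properties":{"steps":{"type":"array","items":{"type":"array"}},"fingers":{"type":"number"},"grip_force":{"type":"number"}},"required":["steps"]}

```bash
mkdir -p pics; python3 - <<'E'
from station import ctrl
import cv2
for n in ("scene","top"):
    cv2.imwrite(f"pics/{n}0.png",ctrl.get_image(n)[:,:,::-1])
    print(ctrl.camera_info(n))
print(ctrl.get_obs())
E
```

```text
{'K': array([[518.01728525,   0.        , 314.39963189],
       [  0.        , 518.01728525, 201.17606373],
       [  0.        ,   0.        ,   1.        ]]), 'dist_coeffs': array([-0.04234007,  0.        ,  0.        ,  0.        ,  0.        ]), 'camera_from_world': array([[ 0.45527263, -0.89029855, -0.00976307, -0.23089444],
       [ 0.43991567,  0.21539952,  0.87182409, -0.29206644],
       [-0.77408077, -0.40121258,  0.48972179, -1.26664788],
       [ 0.        ,  0.        ,  0.        ,  1.        ]])}
{'K': array([[382.53172178,   0.        , 319.48448652],
       [  0.        , 382.53172178, 205.94635248],
       [  0.        ,   0.        ,   1.        ]]), 'dist_coeffs': array([0.00293376, 0.        , 0.        , 0.        , 0.        ]), 'camera_from_world': array([[ 0.02299262, -0.99917402,  0.03350552, -0.02818458],
       [ 0.98822857,  0.0277855 ,  0.15044019, -0.57039946],
       [-0.15124689,  0.0296521 ,  0.98805118, -1.19310434],
       [ 0.        ,  0.        ,  0.        ,  1.        ]])}
{'t': 0.1, 'q': array([-1.44202089e+00,  5.33094453e-02,  1.61419051e+00,  2.47872665e-05,
        1.47599427e+00, -1.18980025e-01]), 'dq': array([ 0.00102625, -0.00241461, -0.00385224,  0.00041596, -0.00038943,
        0.00010946]), 'effort': array([ 5.08088010e-05, -3.94907606e+01, -3.71365356e+01, -1.25985530e-04,
        3.92815928e-03, -6.06928822e-06]), 'tool_pos': array([ 0.15325074, -0.60566349,  0.40355391]), 'tool_rot': array([-3.11563187e+00, -3.87940109e-01, -2.41130676e-05]), 'contact_force': array([-0.16763883,  0.38801043, -0.47163433]), 'wrist_torque': array([-0.01058102,  0.01564741,  0.01271097]), 'opening': 0.0855300976411322}
```

View pics/scene0.png

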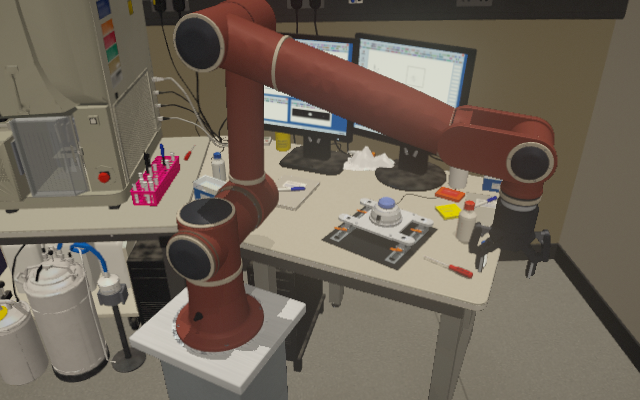

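View pics/top0.png

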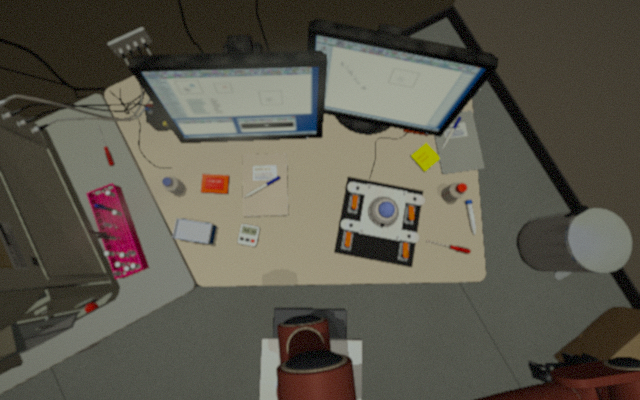

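```bash
python3 - <<'E'
import cv2
im=cv2.imread("pics/top0.png")[120:300,220:460]
cv2.imwrite("pics/topc.png",cv2.resize(im,None,fx=3.3,fy=3.3,interpolation=cv2.INTER_CUBIC))
E
```

```text
(no output)
```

View pics/topc.png

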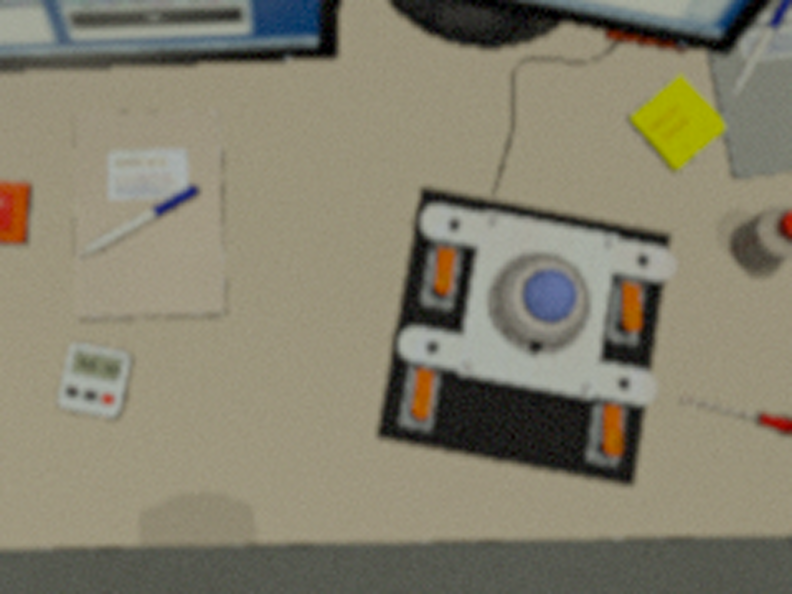

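The top view shows four dark screws on the lugs. In the 3.3x crop they are at FL (454,224), NL (432,347), NR (624,384) and FR (643,260). The orange tabs point towards the near side. Next I compute world positions.

```bash
cat > h.py <<'E'
from station import ctrl
import numpy as np, cv2
from scipy.spatial.transform import Rotation as R
def ray(n,px):
    c=ctrl.camera_info(n);T=c["camera_from_world"]
    u=cv2.undistortPoints(np.array([[px]],float),c["K"],c["dist_coeffs"])[0,0]
    d=T[:3,:3].T@np.array([u[0],-u[1],-1.]);o=-T[:3,:3].T@T[:3,3];return o,d
def at(n,px,z):
    o,d=ray(n,px);return o+d*(z-o[2])/d[2]
def proj(n,P):
    c=ctrl.camera_info(n);T=c["camera_from_world"];P=np.atleast_2d(P)
    q=(T[:3,:3]@P.T).T+T[:3,3];q=q*[1,-1,-1]
    return cv2.projectPoints(q,np.zeros(3),np.zeros(3),c["K"],c["dist_coeffs"])[0][:,0]
def st():
    s=ctrl.get_obs();print(round(s["t"],2),s["tool_pos"].round(4),s["tool_rot"].round(3),"F",s["contact_force"].round(2),"op",round(s["opening"],4))
    return s
E
cat > a.py <<'E'
from h import *
f=lambda x,y:(220+(x+.5)/3.3-.5,120+(y+.5)/3.3-.5)
S=[at("top",f(*p),.045) for p in [(454,224),(643,260),(432,347),(624,384)]]
M=[at("top",f(*p),.003) for p in [(422,190),(668,237),(380,436),(632,482)]]
S=np.array(S);M=np.array(M)
for n,a in (("screw",S),("mat",M)):
    print(n,a.round(4).tolist(),a.mean(0).round(4))
    for i,j in ((2,0),(3,1),(1,0),(3,2)):
        d=a[j]-a[i];print(np.linalg.norm(d).round(4),np.degrees(np.arctan2(d[1],d[0])).round(2))
E
python3 a.py
```

```text
screw [[0.635, -0.1354, 0.045], [0.6042, -0.3234, 0.045], [0.5122, -0.1149, 0.045], [0.481, -0.3029, 0.045]] [ 0.5581 -0.2191  0.045 ]
0.1244 -9.49
0.1249 -9.43
0.1905 80.72
0.1906 80.57
mat [[0.6782, -0.1076, 0.003], [0.6366, -0.3616, 0.003], [0.4263, -0.0687, 0.003], [0.3869, -0.3209, 0.003]] [ 0.532  -0.2147  0.003 ]
0.2549 -8.79
0.253 -9.24
0.2574 80.69
0.2553 81.11
```

```bash
cat > b.py <<'E'
from h import *
C=np.array([.5581,-.2191]);yaw=np.radians(-9.45);c,s=np.cos(yaw),np.sin(yaw);RR=np.array([[c,-s],[s,c]])
W=lambda x,y,z:np.r_[C+RR@[x,y],z]
for n,(x0,y0,k) in {"top":(320,165,7),"scene":(320,185,6)}.items():
    im=cv2.imread(f"pics/{n}0.png")[y0:y0+110,x0:x0+120]
    im=cv2.resize(im,None,fx=k*.75,fy=k*.75,interpolation=cv2.INTER_CUBIC)
    dr=lambda P,col:cv2.polylines(im,[((proj(n,P)-[x0,y0]+.5)*k*.75).round().astype(int)],True,col,1)
    for sx in (62.2,-62.2):
        for sy in (95.2,-95.2):
            px=(sx-17)/1e3; t=np.radians(35)
            b=[]
            for l in (0,.062):
                for w in ((-.0085,.0085) if l==0 else (.0085,-.0085)):
                    b.append(W(px-l*np.cos(t),sy/1e3+w,.013+l*np.sin(t)))
            dr(np.array(b),(255,0,0))
            p=W(sx/1e3,sy/1e3,.045);dr(np.array([p,p+[.002,0,0]]),(0,255,0))
            p=W(px-.042,sy/1e3,.012);dr(np.array([p,p+[.002,0,0]]),(255,0,255))
            print(sx,sy,W(sx/1e3,sy/1e3,.045).round(4),p.round(4))
    pl=[W(a*.082,b*.068,.045) for a,b in((1,1),(1,-1),(-1,-1),(-1,1))];dr(np.array(pl),(0,255,255))
    cv2.imwrite(f"pics/ov_{n}.png",im)
E
python3 b.py
```

```text
62.2 95.2 [ 0.6351 -0.1354  0.045 ] [ 0.5769 -0.1257  0.012 ]
62.2 -95.2 [ 0.6038 -0.3232  0.045 ] [ 0.5456 -0.3135  0.012 ]
-62.2 95.2 [ 0.5124 -0.115   0.045 ] [ 0.4542 -0.1053  0.012 ]
-62.2 -95.2 [ 0.4811 -0.3028  0.045 ] [ 0.4229 -0.2931  0.012 ]
62.2 95.2 [ 0.6351 -0.1354  0.045 ] [ 0.5769 -0.1257  0.012 ]
62.2 -95.2 [ 0.6038 -0.3232  0.045 ] [ 0.5456 -0.3135  0.012 ]
-62.2 95.2 [ 0.5124 -0.115   0.045 ] [ 0.4542 -0.1053  0.012 ]
-62.2 -95.2 [ 0.4811 -0.3028  0.045 ] [ 0.4229 -0.2931  0.012 ]
```

View pics/ov_top.png

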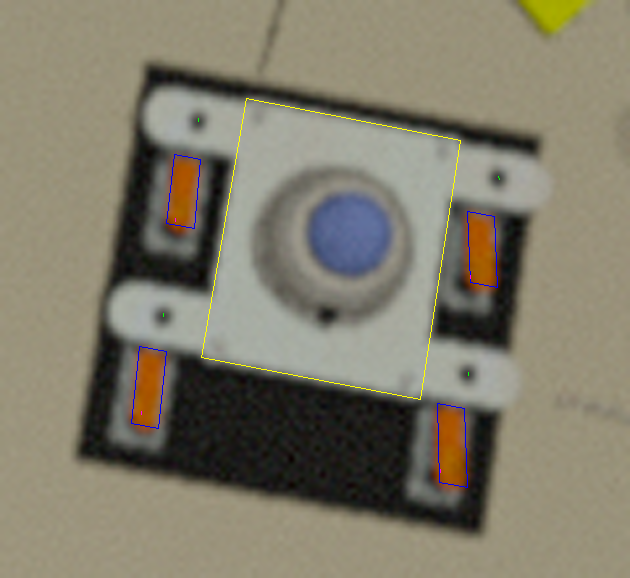

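View pics/ov_scene.png

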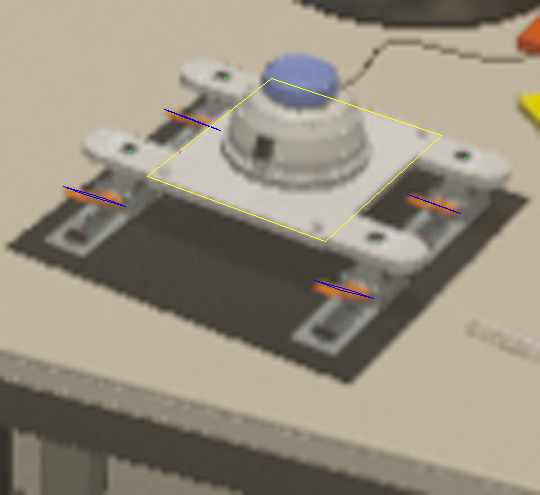

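The overlay fits in both views: the model screws land on the dark screws, and the model tabs land on the orange tabs to within about 2 mm. Next I plan the approach over the near-right corner.

```bash
cat > plan.py <<'E'
from h import *
import sys
yaw=-9.45
def plan(tip,n=None,ya=yaw):
    s=st();p=s["tool_pos"];r=R.from_rotvec(s["tool_rot"])
    yv=np.array([np.cos(np.radians(ya)),np.sin(np.radians(ya)),0]);z=np.array([0,0,-1.]);x=np.cross(yv,z)
    T=R.from_matrix(np.c_[x,yv,z]);g=np.array(tip)+[0,0,.173]
    dr=(r.inv()*T).as_rotvec(degrees=True);d=g-p
    n=n or max(1,int(np.ceil(max(np.linalg.norm(d)/.046,np.linalg.norm(dr)/7.5))))
    print("dworld",d.round(4),"turn",dr.round(2))
    rows=[]
    for i in range(n):
        sh=np.round(r.inv().apply(g-p)/(n-i)*100,2);t=np.round((r.inv()*T).as_rotvec(degrees=True)/(n-i),1)
        rows.append([sh.tolist(),t.tolist()]);p=p+r.apply(sh/100);r=r*R.from_rotvec(t,degrees=True)
    print(rows)
if __name__=="__main__":
    plan([float(a) for a in sys.argv[1:4]],int(sys.argv[4]) if len(sys.argv)>4 else None)
E
python3 plan.py .481 -.303 .2
```

```text
0.1 [ 0.1533 -0.6057  0.4036] [-3.116 -0.388 -0.   ] F [-0.17  0.39 -0.47] op 0.0855
dworld [ 0.3277  0.3027 -0.0306] turn [ -0.09  -0.08 -66.35]
[[[3.92, -2.13, 0.31], [-0.0, -0.0, -6.6]], [[4.14, -1.67, 0.31], [-0.0, -0.0, -6.6]], [[4.3, -1.18, 0.31], [-0.0, -0.0, -6.6]], [[4.41, -0.68, 0.31], [-0.0, -0.0, -6.7]], [[4.46, -0.16, 0.31], [-0.0, -0.0, -6.6]], [[4.45, 0.36, 0.31], [-0.0, -0.0, -6.7]], [[4.37, 0.87, 0.31], [-0.0, -0.0, -6.6]], [[4.24, 1.37, 0.31], [-0.0, -0.0, -6.7]], [[4.06, 1.86, 0.31], [-0.0, -0.1, -6.6]], [[3.81, 2.31, 0.31], [-0.0, -0.0, -6.7]]]
```

{"op": "jog_arm", "data": {
  "steps": [
    [[3.9,-2.1,0.2],[0,0,-6.6]],
    [[4.1,-1.7,0.2],[0,0,-6.6]],
    [[4.3,-1.2,0.2],[0,0,-6.6]],
    [[4.4,-0.7,0.3],[0,0,-6.6]],
    [[4.5,-0.2,0.3],[0,0,-6.6]],
    [[4.4,0.4,0.3],[0,0,-6.6]],
    [[4.4,0.9,0.3],[0,0,-6.6]],
    [[4.2,1.4,0.3],[0,0,-6.6]]
  ],
  "fingers": -1,
  "grip_force": 40
}}

```text
t: 0.9
tool_pos: [0.4164, -0.3547, 0.3779]
tool_rot: [-2.592, -1.764, -0.002]
contact_force: [-0.0, -0.8, 0.1]
opening: -0.0001
```

```bash
python3 plan.py .481 -.303 .1
```

```text
0.9 [ 0.4164 -0.3547  0.3779] [-2.592e+00 -1.764e+00 -2.000e-03] F [-0.04 -0.77  0.08] op -0.0001
dworld [ 0.0646  0.0517 -0.1049] turn [ -0.24  -0.28 -12.06]
[[[2.38, 1.39, 3.5], [-0.1, -0.1, -4.0]], [[2.28, 1.55, 3.5], [-0.1, -0.1, -4.0]], [[2.18, 1.69, 3.5], [-0.0, -0.1, -4.1]]]
```

{"op": "jog_arm", "data": {
  "steps": [
    [[2.4,1.4,3.5],[-0.1,-0.1,-4]],
    [[2.3,1.5,3.5],[-0.1,-0.1,-4]],
    [[2.2,1.7,3.5],[0,-0.1,-4]],
    [[0,0,0],[0,0,0]]
  ]
}}

```text
t: 1.3
tool_pos: [0.4858, -0.2951, 0.2698]
tool_rot: [2.378, 2.05, -0.001]
contact_force: [-0.1, 0.2, -0.4]
opening: -0.0001
```

```bash
python3 plan.py .481 -.303 .05 2;python3 - <<'E'
from h import *
im=ctrl.get_image("scene")[130:280,290:490,::-1]
cv2.imwrite("pics/s1.png",cv2.resize(im,None,fx=4,fy=4,interpolation=cv2.INTER_CUBIC))
E
```

```text
1.3 [ 0.4858 -0.2951  0.2698] [ 2.378e+00  2.050e+00 -1.000e-03] F [-0.14  0.23 -0.43] op -0.0001
dworld [-0.0048 -0.0079 -0.0468] turn [0.07 0.09 0.98]
[[[-0.42, -0.18, 2.34], [0.0, 0.0, 0.5]], [[-0.42, -0.18, 2.34], [0.1, 0.1, 0.5]]]
```

View pics/s1.png

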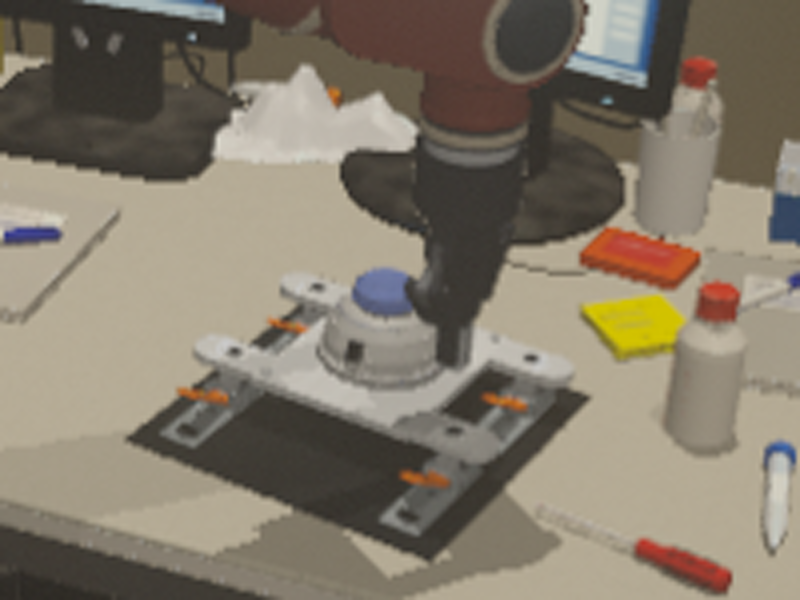

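The shut fingertips hang just above and beyond the near-right lug. The aim is about 9 mm off, so I correct it before descending.

{"op": "jog_arm", "data": {
  "steps": [
    [[-0.8,-0.4,2],[0.1,0.1,1]],
    [[0,0,1.5],[0,0,0]],
    [[0,0,0],[0,0,0]]
  ]
}}

```text
t: 1.65
tool_pos: [0.4812, -0.3063, 0.2404]
tool_rot: [2.394, 2.019, 0.0]
contact_force: [0.4, -0.4, 0.6]
opening: 0.0001
```

```bash
python3 plan.py .481 -.303 .047 1
```

```text
1.65 [ 0.4812 -0.3063  0.2404] [2.394 2.019 0.   ] F [ 0.44 -0.45  0.63] op 0.0001
dworld [-0.0002  0.0033 -0.0204] turn [ 0.44  0.36 -0.28]
[[[0.33, -0.09, 2.04], [0.4, 0.4, -0.3]]]
```

{"op": "jog_arm", "data": {
  "steps": [
    [[0.3,-0.1,1],[0.3,0.3,-0.3]],
    [[0,0,0.5],[0,0,0]],
    [[0,0,0],[0,0,0]],
    [[0,0,0],[0,0,0]]
  ]
}}

```text
t: 2.05
tool_pos: [0.4812, -0.3048, 0.2279]
tool_rot: [2.392, 2.025, 0.003]
contact_force: [0.3, 0.1, 0.5]
opening: -0.0004
```

```bash
python3 plan.py .481 -.303 .045 1
```

```text
2.05 [ 0.4812 -0.3048  0.2279] [2.392 2.025 0.003] F [0.34 0.13 0.46] op -0.0004
dworld [-0.0002  0.0018 -0.0099] turn [ 0.4   0.21 -0.07]
[[[0.17, -0.05, 0.99], [0.4, 0.2, -0.1]]]
```

{"op": "jog_arm", "data": {
  "steps": [
    [[0.2,0,0.5],[0.4,0.2,0]],
    [[0,0,0.2],[0,0,0]],
    [[0,0,0],[0,0,0]]
  ]
}}

```text
t: 2.35
tool_pos: [0.482, -0.3028, 0.2216]
tool_rot: [2.397, 2.029, 0.0]
contact_force: [-0.2, -0.2, 0.3]
opening: -0.0003
```

{"op": "jog_arm", "data": {
  "steps": [
    [[0,0,0.2],[0,0,0]],
    [[0,0,0],[0,0,0]]
  ]
}}

```text
t: 2.55
tool_pos: [0.4821, -0.3028, 0.2194]
tool_rot: [2.397, 2.029, 0.0]
contact_force: [0.0, -0.4, -0.4]
opening: -0.0001
```

{"op": "jog_arm", "data": {
  "steps": [
    [[0,0,0.1],[0,0,0]],
    [[0,0,0],[0,0,0]]
  ]
}}

```text
t: 2.75
tool_pos: [0.4822, -0.3029, 0.2185]
tool_rot: [2.396, 2.029, 0.0]
contact_force: [0.8, 0.6, 0.4]
opening: -0.0003
```

{"op": "jog_arm", "data": {
  "steps": [
    [[0,0,0.1],[0,0,0]],
    [[0,0,0],[0,0,0]]
  ]
}}

```text
t: 2.95
tool_pos: [0.4823, -0.303, 0.2181]
tool_rot: [2.396, 2.029, 0.0]
contact_force: [-0.6, 0.8, 3.3]
opening: 0.0
```

{"op": "jog_arm", "data": {
  "steps": [
    [[0,0,0.1],[0,0,0]],
    [[0,0,0],[0,0,0]]
  ]
}}

```text
t: 3.15
tool_pos: [0.4824, -0.3031, 0.2177]
tool_rot: [2.396, 2.029, 0.0]
contact_force: [-1.5, 1.5, 3.2]
opening: 0.0004
```

{"op": "jog_arm", "data": {
  "steps": [
    [[0,0,0.1],[0,0,0]],
    [[0,0,0],[0,0,0]]
  ]
}}

```text
t: 3.35
tool_pos: [0.4825, -0.3031, 0.2171]
tool_rot: [2.396, 2.029, -0.0]
contact_force: [-2.0, 2.1, 4.0]
opening: 0.0001
```

{"op": "jog_arm", "data": {
  "steps": [
    [[0,0,0.2],[0,0,0]],
    [[0,0,0],[0,0,0]]
  ]
}}

```text
t: 3.55
tool_pos: [0.4826, -0.3033, 0.2157]
tool_rot: [2.396, 2.029, -0.0]
contact_force: [-1.9, 2.1, 4.4]
opening: -0.0002
```

{"op": "jog_arm", "data": {
  "steps": [
    [[0,0,0.2],[0,0,0]],
    [[0,0,0],[0,0,0]]
  ]
}}

```text
t: 3.75
tool_pos: [0.483, -0.3036, 0.2158]
tool_rot: [2.396, 2.03, -0.001]
contact_force: [-2.4, 1.7, 4.5]
opening: -0.0003
```

The near-right corner sinks about 2.5 mm at 4–4.5 N. I'll release it and press a second corner to compare.

{"op": "jog_arm", "data": {
  "steps": [
    [[0,0,-0.2],[0,0,0]],
    [[0,0,0],[0,0,0]]
  ]
}}

```text
t: 3.95
tool_pos: [0.4831, -0.3036, 0.2181]
tool_rot: [2.396, 2.029, -0.0]
contact_force: [-1.0, 0.6, 2.8]
opening: 0.0001
```

{"op": "jog_arm", "data": {
  "steps": [
    [[0,0,-0.1],[0,0,0]],
    [[0,0,0],[0,0,0]]
  ]
}}

```text
t: 4.15
tool_pos: [0.4831, -0.3036, 0.2183]
tool_rot: [2.395, 2.029, 0.0]
contact_force: [0.2, -0.5, 0.8]
opening: 0.0001
```

{"op": "jog_arm", "data": {
  "steps": [
    [[0,0,-1],[0,0,0]],
    [[0,0,-3],[0,0,0]],
    [[0,0,0],[0,0,0]]
  ]
}}

```text
t: 4.45
tool_pos: [0.4826, -0.3032, 0.2584]
tool_rot: [-2.397, -2.03, 0.001]
contact_force: [1.1, -0.9, 1.1]
opening: 0.0001
```

```bash
python3 plan.py .604 -.3232 .085; python3 - <<'E'
from h import *
im=ctrl.get_image("scene")[130:280,290:490,::-1]
cv2.imwrite("pics/s2.png",cv2.resize(im,None,fx=4,fy=4,interpolation=cv2.INTER_CUBIC))
E
```

```text
4.45 [ 0.4826 -0.3032  0.2584] [-2.397e+00 -2.030e+00  1.000e-03] F [ 1.13 -0.88  1.06] op 0.0001
dworld [ 0.1214 -0.02   -0.0004] turn [-0.03  0.01 -0.04]
[[[0.01, 4.1, 0.01], [-0.0, 0.0, -0.0]], [[0.01, 4.1, 0.01], [-0.0, 0.0, -0.0]], [[0.01, 4.11, 0.01], [-0.0, 0.0, -0.0]]]
```

View pics/s2.png

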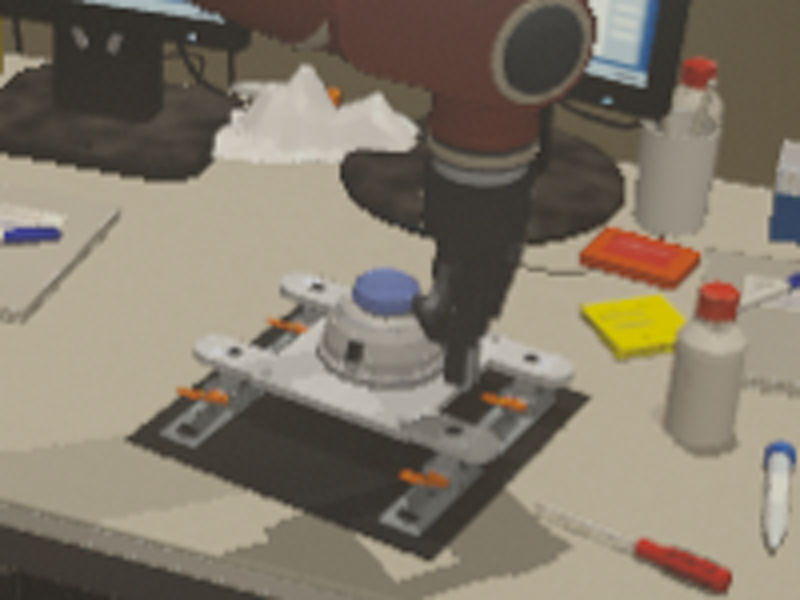

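```bash
python3 -c "
from h import *
print(at('top',(457,188),.124),at('top',(448,196),0.0))"
```

```text
[ 0.62641245 -0.43336293  0.124     ] [ 0.6240933  -0.45110392  0.        ]
```

{"op": "jog_arm", "data": {
  "steps": [
    [[0,4.1,0],[0,0,0]],
    [[0,4.1,0],[0,0,0]],
    [[0,4.1,0],[0,0,0]],
    [[0,0,0],[0,0,0]],
    [[0,0,0],[0,0,0]]
  ]
}}

```text
t: 5.0
tool_pos: [0.6035, -0.3213, 0.2463]
tool_rot: [-2.386, -2.017, 0.008]
contact_force: [-0.7, 0.0, -0.0]
opening: 0.0003
```

```bash
python3 plan.py .604 -.3232 .047 2
```

```text
5.0 [ 0.6035 -0.3213  0.2463] [-2.386 -2.017  0.008] F [-0.66  0.04 -0.05] op 0.0003
dworld [ 0.0005 -0.0019 -0.0263] turn [-0.92 -0.42 -0.12]
[[[-0.1, 0.06, 1.31], [-0.5, -0.2, -0.1]], [[-0.09, 0.05, 1.31], [-0.4, -0.2, -0.0]]]
```

{"op": "jog_arm", "data": {
  "steps": [
    [[-0.1,0,1.2],[-0.5,-0.2,0]],
    [[-0.1,0,1],[-0.4,-0.2,0]],
    [[0,0,0],[0,0,0]],
    [[0,0,0],[0,0,0]]
  ]
}}

```text
t: 5.4
tool_pos: [0.5994, -0.3225, 0.2201]
tool_rot: [-2.397, -2.024, 0.002]
contact_force: [0.5, -0.0, 0.6]
opening: -0.0002
```

{"op": "jog_arm", "data": {
  "steps": [
    [[0,0,0.2],[0,0,0]],
    [[0,0,0],[0,0,0]]
  ]
}}

```text
t: 5.6
tool_pos: [0.599, -0.3227, 0.2189]
tool_rot: [-2.399, -2.024, 0.001]
contact_force: [0.3, 0.0, 0.1]
opening: 0.0
```

{"op": "jog_arm", "data": {
  "steps": [
    [[0,0,0.1],[0,0,0]],
    [[0,0,0],[0,0,0]]
  ]
}}

```text
t: 5.8
tool_pos: [0.599, -0.3229, 0.2188]
tool_rot: [-2.4, -2.025, 0.001]
contact_force: [0.3, -0.2, 0.4]
opening: 0.0003
```

{"op": "jog_arm", "data": {
  "steps": [
    [[0,0,0.1],[0,0,0]],
    [[0,0,0],[0,0,0]]
  ]
}}

```text
t: 6.0
tool_pos: [0.5992, -0.323, 0.2186]
tool_rot: [-2.401, -2.026, 0.001]
contact_force: [-1.2, 0.0, 0.1]
opening: 0.0001
```

{"op": "jog_arm", "data": {
  "steps": [
    [[0,0.5,-0.3],[0,0,0]],
    [[0,0,0.1],[0,0,0]],
    [[0,0,0],[0,0,0]]
  ]
}}

```text
t: 6.3
tool_pos: [0.6046, -0.3238, 0.2202]
tool_rot: [-2.401, -2.026, 0.001]
contact_force: [-0.1, 0.4, -0.1]
opening: 0.0004
```

{"op": "jog_arm", "data": {
  "steps": [
    [[0,0,0.2],[0,0,0]],
    [[0,0,0],[0,0,0]]
  ]
}}

```text
t: 6.5
tool_pos: [0.605, -0.3239, 0.2185]
tool_rot: [2.401, 2.026, -0.0]
contact_force: [-0.1, -0.6, 1.3]
opening: 0.0
```

{"op": "jog_arm", "data": {
  "steps": [
    [[0,0,0.2],[0,0,0]],
    [[0,0,0],[0,0,0]]
  ]
}}

```text
t: 6.7
tool_pos: [0.6053, -0.3241, 0.2189]
tool_rot: [2.401, 2.026, -0.001]
contact_force: [0.4, 0.6, 0.3]
opening: -0.0
```

{"op": "jog_arm", "data": {
  "steps": [
    [[0,0,0.2],[0,0,0]],
    [[0,0,0],[0,0,0]]
  ]
}}

```text
t: 6.9
tool_pos: [0.6056, -0.3244, 0.2186]
tool_rot: [2.4, 2.026, -0.0]
contact_force: [-0.3, 0.3, -0.3]
opening: 0.0001
```

{"op": "jog_arm", "data": {
  "steps": [
    [[0,0,0.3],[0,0,0]]
  ]
}}

```text
t: 7.0
tool_pos: [0.606, -0.3245, 0.2183]
tool_rot: [2.4, 2.026, -0.0]
contact_force: [-9.0, 5.9, 24.3]
opening: -0.0003
```

{"op": "jog_arm", "data": {
  "steps": [
    [[0,0,0.5],[0,0,0]]
  ]
}}

```text
t: 7.1
tool_pos: [0.6065, -0.3248, 0.2182]
tool_rot: [-2.399, -2.026, 0.002]
contact_force: [-15.6, 9.8, 34.3]
opening: 0.0001
```

The far-right corner holds 34 N with no sink, so near-right is the soft one. I'll lift off and move over its tab.

{"op": "jog_arm", "data": {
  "steps": [
    [[0,0,-0.3],[0,0,0]],
    [[0,0,-1.5],[0,0,0]],
    [[0,0,-3],[0,0,0]],
    [[0,0,0],[0,0,0]],
    [[0,0,0],[0,0,0]]
  ]
}}

```text
t: 7.6
tool_pos: [0.6062, -0.3246, 0.2679]
tool_rot: [-2.398, -2.025, 0.002]
contact_force: [-0.2, 0.1, -0.3]
opening: -0.0002
```

```bash
python3 plan.py .4225 -.293 .085
```

```text
7.6 [ 0.6062 -0.3246  0.2679] [-2.398e+00 -2.025e+00  2.000e-03] F [-0.18  0.07 -0.33] op -0.0002
dworld [-0.1837  0.0316 -0.0099] turn [-0.16 -0.03 -0.19]
[[[0.01, -3.73, 0.21], [-0.0, -0.0, -0.0]], [[0.01, -3.73, 0.21], [-0.0, -0.0, -0.0]], [[0.01, -3.73, 0.21], [-0.1, -0.0, -0.1]], [[0.01, -3.72, 0.2], [-0.0, -0.0, -0.0]], [[0.01, -3.73, 0.2], [-0.1, -0.0, -0.1]]]
```

{"op": "jog_arm", "data": {
  "steps": [
    [[0,-3.7,0],[0,0,0]],
    [[0,-3.7,0],[0,0,0]],
    [[0,-3.7,0],[0,0,0]],
    [[0,-3.7,0],[0,0,0]],
    [[0,-2.8,0],[0,0,0]],
    [[0,0,0],[0,0,0]],
    [[0,0,0],[0,0,0]]
  ]
}}

```text
t: 8.3
tool_pos: [0.4255, -0.2923, 0.2601]
tool_rot: [-2.391, -2.02, 0.004]
contact_force: [0.1, 0.6, 0.5]
opening: 0.0002
```

```bash
python3 plan.py .4225 -.293 .065 2; sed -e 's/{n}0.png/{n}3.png/' -e 's/ov_/ov3_/' b.py > b3.py; python3 - <<'E'
from h import *
for n in("scene","top"): cv2.imwrite(f"pics/{n}3.png",ctrl.get_image(n)[:,:,::-1])
E
python3 b3.py >/dev/null
```

```text
8.3 [ 0.4255 -0.2923  0.2601] [-2.391 -2.02   0.004] F [0.1  0.57 0.49] op 0.0002
dworld [-0.003  -0.0007 -0.0221] turn [-0.59 -0.31 -0.17]
[[[-0.06, -0.13, 1.1], [-0.3, -0.2, -0.1]], [[-0.06, -0.14, 1.11], [-0.3, -0.1, -0.1]]]
```

View pics/ov3_scene.png

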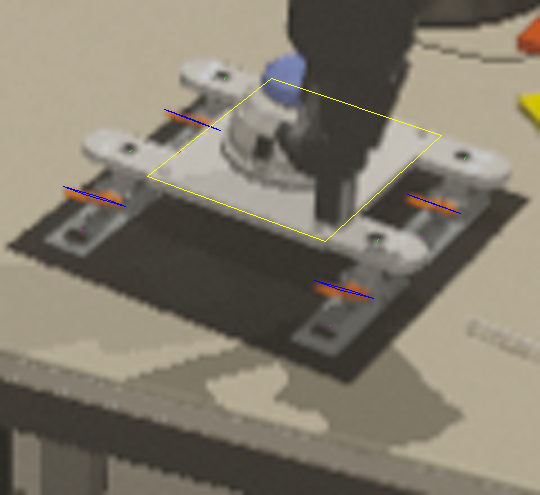

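View pics/ov3_top.png

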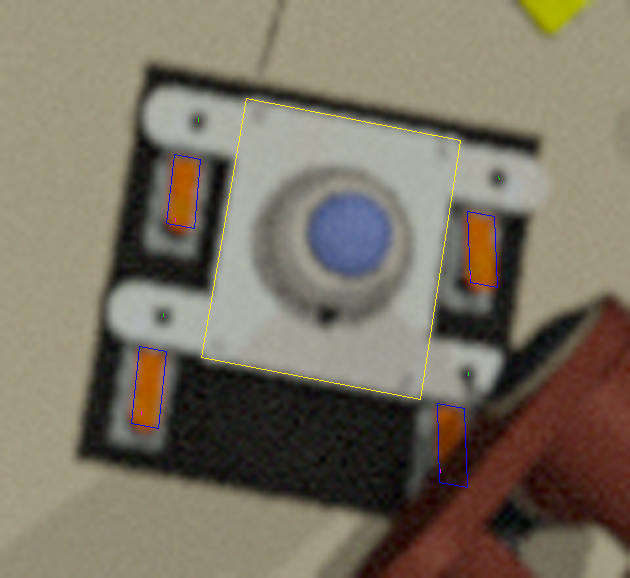

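The plate hasn't moved; every overlay point still coincides. Now I press the near-right tab.

{"op": "jog_arm", "data": {
  "steps": [
    [[-0.1,-0.2,1.2],[-0.3,-0.2,-0.1]],
    [[0,-0.1,1.1],[-0.3,-0.1,-0.1]],
    [[0,0,0.3],[0,0,0]],
    [[0,0,0],[0,0,0]]
  ]
}}

```text
t: 8.8
tool_pos: [0.4249, -0.2933, 0.2313]
tool_rot: [2.393, 2.035, 0.001]
contact_force: [-0.9, -0.4, -0.6]
opening: 0.0001
```

```bash
python3 plan.py .4225 -.293 .04 2
```

```text
8.8 [ 0.4249 -0.2933  0.2313] [2.393e+00 2.035e+00 1.000e-03] F [-0.85 -0.41 -0.58] op 0.0001
dworld [-0.0024  0.0003 -0.0183] turn [ 0.04 -0.01  0.21]
[[[-0.0, -0.12, 0.92], [0.0, -0.0, 0.1]], [[-0.01, -0.12, 0.91], [0.0, -0.0, 0.1]]]
```

{"op": "jog_arm", "data": {
  "steps": [
    [[0,-0.3,0.6],[0,0,0.2]],
    [[0,-0.1,0.6],[0,0,0]],
    [[0,0,0.5],[0,0,0]]
  ]
}}

```text
t: 9.1
tool_pos: [0.4213, -0.293, 0.2138]
tool_rot: [2.395, 2.03, 0.001]
contact_force: [-0.3, -0.3, 1.6]
opening: -0.0
```

{"op": "jog_arm", "data": {
  "steps": [
    [[0,0,0.5],[0,0,0]],
    [[0,0,0.5],[0,0,0]]
  ]
}}

```text
t: 9.3
tool_pos: [0.4215, -0.2933, 0.2036]
tool_rot: [2.394, 2.029, 0.001]
contact_force: [-0.6, 0.5, 3.0]
opening: -0.0001
```

{"op": "jog_arm", "data": {
  "steps": [
    [[0,0,0.5],[0,0,0]],
    [[0,0,0.5],[0,0,0]]
  ]
}}

```text
t: 9.5
tool_pos: [0.4215, -0.2934, 0.1931]
tool_rot: [2.394, 2.029, 0.001]
contact_force: [-0.8, 1.1, 2.1]
opening: -0.0
```

{"op": "jog_arm", "data": {
  "steps": [
    [[0,0,0.4],[0,0,0]],
    [[0,0,0.3],[0,0,0]]
  ]
}}

```text
t: 9.7
tool_pos: [0.4215, -0.2934, 0.1853]
tool_rot: [2.395, 2.029, 0.0]
contact_force: [0.1, 0.3, 5.1]
opening: 0.0002
```

{"op": "jog_arm", "data": {
  "steps": [
    [[0,0,0.2],[0,0,0]]
  ]
}}

```text
t: 9.8
tool_pos: [0.4218, -0.2938, 0.1845]
tool_rot: [2.395, 2.03, -0.0]
contact_force: [-7.4, 6.9, 21.3]
opening: 0.0002
```

{"op": "jog_arm", "data": {
  "steps": [
    [[0,0,0.2],[0,0,0]]
  ]
}}

```text
t: 9.9
tool_pos: [0.4222, -0.2941, 0.1844]
tool_rot: [-2.396, -2.031, 0.001]
contact_force: [-8.8, 6.1, 21.6]
opening: 0.0002
```

The tab is flat against its stop: z has stopped at 0.1845 with about 21 N. I'll lift off, retreat and check.

{"op": "jog_arm", "data": {
  "steps": [
    [[0,0,-0.3],[0,0,0]],
    [[0,0,-2],[0,0,0]],
    [[0,0,-4],[0,0,0]],
    [[0,0,-4],[0,0,0]],
    [[-4,0,-3],[0,0,0]],
    [[-4.5,0,0],[0,0,0]],
    [[-4.5,0,0],[0,0,0]],
    [[-4.5,0,0],[0,0,0]]
  ]
}}

```text
t: 10.7
tool_pos: [0.3946, -0.4671, 0.3204]
tool_rot: [2.387, 2.042, 0.001]
contact_force: [0.5, 0.0, 0.1]
opening: 0.0
```

```bash
sed -e 's/{n}0.png/{n}4.png/' -e 's/ov_/ov4_/' b.py > b3.py; python3 - <<'E'
from h import *
for n in("scene","top"): cv2.imwrite(f"pics/{n}4.png",ctrl.get_image(n)[:,:,::-1])
st()
E
python3 b3.py >/dev/null
```

```text
10.8 [ 0.3936 -0.4698  0.3197] [ 2.392e+00  2.036e+00 -1.000e-03] F [-0.57  0.41 -0.49] op -0.0001
```

View pics/ov4_scene.png

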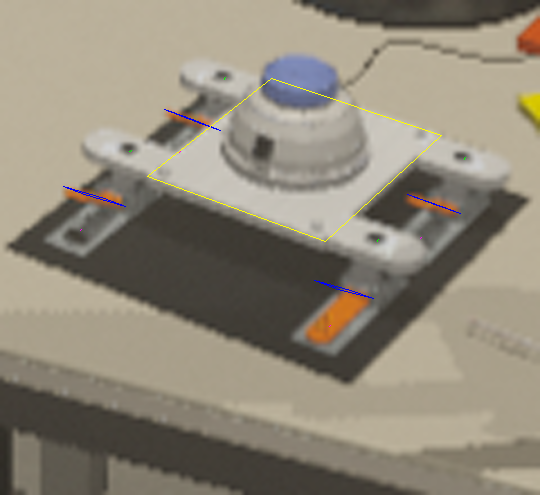

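View pics/ov4_top.png

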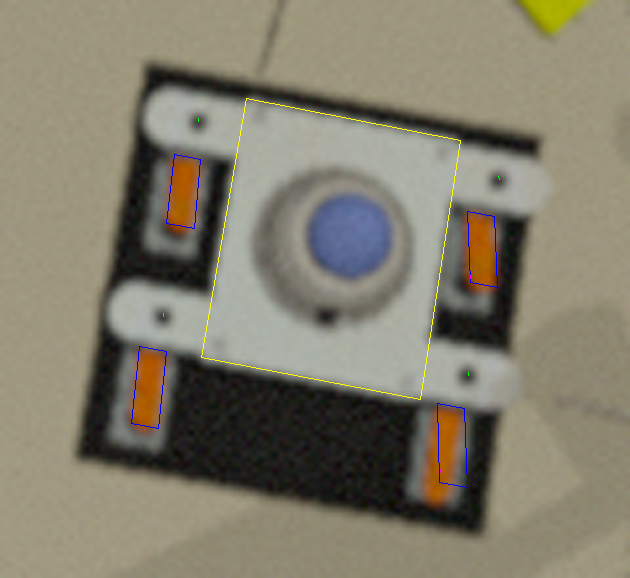

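The near-right tab now lies flat in its slot, from about (445,410) to (437,500) in the top crop. The other three tabs are still raised, and the plate and screws match the overlay from before the task. The arm is clear, so I'm handing in.

```bash
python3 -c "
from station import ctrl
print(ctrl.finish_job())"
```

```text
the job is handed in; nothing more can be done
None
```

The soft foot is at the near-right corner. I pressed that corner's orange tab down flat and handed the job in at about 11 s; no verdict is reported.

- **Finding the corner:** near-right sank about 2.5 mm at 3–4.5 N and came back when released. Far-right, pressed for comparison, took 34 N with almost no movement. I did not press the two left corners, because the soft one was already found.
- **Pressing the tab:** it swung down under 2–5 N and stopped at the expected flat height. I went slightly over, to about 21 N against the stop. The far-right press also brought 18 N of sideways force and the tab press about 11 N.
- **Last checks:** in the final pictures the near-right tab is flat and the other three are raised. The plate is where it was, to within about a pixel. The robot is clear of everything, reading about zero force.
- **Not checked:** I did not press near-right again after the tab went flat, so "level and firm" rests on the pictures and the tab reaching its stop. I did not compare the positions of the other things on the desk before and after, but the arm stayed clear of them.

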